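# Free the tea mallet stuck in the sachet chute

### The arm

A 6-joint arm with a two-finger parallel gripper is mounted at the origin on the work surface. World frame = base frame: x ahead of the robot, y to its left, z up, the work surface at z = 0. Lengths are in m, angles in rad, forces in N, time in s.
With the tool pointing down it reaches from about 0.325 to 0.9 m from the base axis. Payload 6.1 kg.
Tool frame: the origin (TCP) lies midway between the tips of the shut fingers; the grasp point (between the pads) lies tcp_to_grasp behind it (tcp_to_grasp is the distance from the TCP to the grasp point, in m); x points along the fingers, z is the direction in which the jaws open and shut, and the axes are right-handed (so a half turn about x gives the same grasp; the last joint's range is limited). The gripper opens to 87 mm and grips with 3 to 60 N. Pads are 19 mm wide; open, the fingers measure 117 mm over their backs; the gripper's body (75 mm by 190 mm) begins 51 mm behind the grasp point.
Start: joints at [1.038, 0.22, 1.526, -0, 1.395, -0.126], TCP at [0.247, 0.574, 0.223] pointing down, gripper open.
Joint ranges: [-2.98, 2.98], [-0.91, 2.08], [0.09, 2.57], [-1.24, 4.39], [0.2, 2.65], [-2.68, 2.68]. Speed limits (rad/s): [2.57, 2.57, 3.01, 3.14, 3.14, 3.14].

### API

Orientations are given as a 3x3 rotation matrix whose columns are the frame's x, y, z axes.
In Python, from plant import state, get_image, camera_model, finish_job, trace, tip_of, tcp_to_grasp gives the robot as it stands. The module is installed in compiled form; this text tells all that it offers.
- The arm moves only by the tool carry_out, never from a script. Its argument "deltas" is one flat list of numbers, 6 for each row, row after row: the shift along the tool's x, y, z normalised to -1 to 1, where 1 is 0.15 m, then the turn, a rotation vector about the tool's x, y, z normalised to -1 to 1, where 1 is 2 pi rad. In form: [dx, dy, dz, wx, wy, wz, dx, dy, dz, wx, wy, wz, ...]. A call has exactly 8 rows; each row is the pose to reach, as a shift and turn from the pose commanded when the call began, along the tool's axes at that moment, turning the shorter way round; what a row does not reach only later rows make up. A row lasts 1/10 s, in which the tool goes at most 50 mm and 8.59 degrees, less where a joint would pass 70% of its speed; a pose out of reach is approached as far as the arm can. A call with a number of a shift or a turn outside -1 to 1 is refused whole. A call with a gripper value outside its range is refused whole. "hand" is the opening, from -1 (shut) to 1 (fully open), set as the call begins (left out, the last holds). The fingers move at their own pace and stop on an object; "force" is the grip in N (left out, the last holds). Time passes only in rows, so rows that repeat a pose let the fingers close, or fill a call up. It gives the time, the measured TCP pose, the force and the opening at its end, in the units of the state.
- state(): the state, without advancing time (a new reading comes with each control period).
- get_image(name): name is "scene" or "top"; returns the picture (400x640x3 uint8, red, green, blue); there is no depth.
- camera_model(name): a dict with "fx", "fy", "cx", "cy" (pixels), "R" (3x3) and "t" (3): a world point X has camera coordinates R X + t. Camera axes: x right, y down, z forward; pixel columns grow to the right and rows downward; lengths in m; the calibration is good to about 2 mm. A picture is of the moment at which its call begins. camera_model takes no time and is no camera call.
- finish_job(): hands the job in, once; it reports no verdict.
Trained networks look in the newest picture that a camera, given by its name, has taken for a name from the list of things; names that differ only in an ending like _2 or _b are one class to them, and where a whole thing is asked for, a point or a joint stands for the part that bears it (a point fixed in the world has none). Each returns a list of dicts, best first, with "score" (0 to 1); they miss things now and then, are a little off and sometimes report something else, mostly with a low value. They report only what shows in the picture. A call takes as long as a camera call. They do not tell look-alikes from the thing itself.
- trace(camera, name): "mask" (400x640 bool, what is visible of it) and "rect" ([left, top, right, bottom] in pixels, round what is visible of it).
- tip_of(camera, name): "location" ([column, row] in pixels: a listed point, or the origin of a listed thing).
The state is a dict: "time_s": time; "joint_positions": joint angles; "qd": joint speeds; "joint_torque": joint torques, N m; "eef_pos": TCP position; "orientation": TCP orientation; "contact_force": force on the tool from outside, world axes, zero at the start; "ft_torque": the same for the moment, N m; "opening": opening from 0.0 (shut) to 1.0 (fully open).
Only numpy, scipy, OpenCV 4.12 (cv2) and the standard library are available. Lean on these libraries where they do the work, as an engineer would, in place of code of your own. Each camera call takes 0.05 s, during which the arm holds its last target. There are 200 camera calls.

### The job

The wooden tea mallet has slid down the sloping chute of the sachet dispenser and is stuck across its throat under the clear cover. Reach in through the notch in the cover and push the mallet back up the chute, over the low ridge, until its handle sticks out above the cover and stays there; then draw it up from under the cover by the handle, lift it out, and gently lay it flat inside the wooden tray, leaving the tea tin, the remote and the cup where they are.

Things in the scene. Friction and masses are not known exactly. Their poses are not given: they have to be found in the camera images.
- dispenser: fixed white stand with a base plate 250 x 150 x 8 mm carrying the chute; origin at the centre of the base's underside on the table, x horizontal in the direction in which the chute climbs, z up. It stands to the left or right of the robot's centre line, the tray on the other side
- chute: sloping chute fixed on the dispenser, climbing at 30 degrees towards the robot's left. Origin mid-width on the steel floor's upper face, 62 mm above the table; x up the slope along the floor, y across to the left, z square to the floor. In mm: floor x -80 to 190, 142 wide; side walls 6 thick, 52 high, 126 apart from x -2 to 126, closing in to 84 apart at x -52 (throat, too narrow for the head)
- notch_top (a point): upper end of the cover's notch, on the cover's underside: chute x 66, y 0, z 52. Clear fixed cover, green edges, x -60 to 126, underside z 52, top z 56 to 58; the notch, 56 wide about the centre line, runs from the cover's low edge up to here. An upright tool meets this end too early to push the mallet over the ridge: tilt it square to the floor
- ridge_top (a point): upper edge of the dark ridge across the chute floor: chute x 48, y 0, z 3. The ridge ramps up gently from x 28 to 3 mm high at x 48 and ends here in a step, which keeps the mallet from sliding back once the lower face of its head has been pushed past it (mallet moved up over 70 mm)
- cover_edge (a point): middle of the cover's upper edge, on its underside: chute x 126, y 0, z 52. Above it the chute floor is an open shelf to x 190 with rims 10 mm high, 4 thick, at y -69 and 69
- mallet: loose wooden T-shaped mallet, 110 to 220 g: head 44 (x) x 110 (y) x 44 (z) mm with brass bands; handle 24 wide (y), 22 thick (z), 80 long from the head's +x face, its middle 22 mm above the underside. Origin at the centre of the head's underside, x along the handle. Starts on the chute floor, head centre at chute x 0, handle up-slope, askew by 5 degrees, its lower corners wedged between the closing walls. Friction on steel 0.55 to 0.7
- mallet_head (a point): centre of the mallet's head, 22 mm above its underside
- mallet_end (a point): centre of the free end face of the mallet's handle, 102 mm from the head's centre along the mallet's x
- tray: fixed dark wooden tray 230 x 230 mm, floor 8 mm thick, rim 6 mm wide and 14 mm high above the table (inside 218 x 218 mm); origin at the centre of its underside on the table, x and y along its sides
- tea_tin: loose cream tea tin with dark green lid, 84 x 84 x 109 mm high, beyond the work; origin at the centre of its underside
- remote: loose black remote control 150 x 45 x 18 mm, lying far left; origin at the centre of its underside
- cup: loose terracotta cup, 66 mm across, 45 mm high, far right; origin at the centre of its underside
Mind the look-alikes: they are no part of the job. Of the things like the mallet, leave any that is purple; of the rest the larger one is meant.

How it is judged:
On the way, in this order (a step that is already met when the one before it is completed fails the run):
1. the mallet pushed back up and staying: the end of its handle at least 25 mm out beyond the cover's upper edge, with the robot not touching it (x of mallet_end in the frame of chute above 0.151 m and x of mallet_head in the frame of chute below 0.1 m and contact force between the fingers and mallet below 0.05 N and linear speed of mallet below 0.03 m/s), for 0.2 s.
2. the mallet drawn out from under the cover: its head's centre past the cover's upper edge (x of mallet_head in the frame of chute above 0.13 m), for 0.1 s.
At the end, for the whole second after the job is handed in: The mallet lies released, still and flat (handle level within 8 degrees, head centre under 36 mm high) on the tray floor, head centre and handle end within 105 mm of the tray's centre along each side; tin, remote and cup within 30 mm of their starts (x of mallet_head in the frame of tray between -0.105 and 0.105 m and y of mallet_head in the frame of tray between -0.105 and 0.105 m and x of mallet_end in the frame of tray between -0.105 and 0.105 m and y of mallet_end in the frame of tray between -0.105 and 0.105 m and height (world z) of mallet_head below 0.036 m and angle between mallet's own x axis and vertical between 1.42 and 1.72 rad and contact force between mallet and tray above 0.3 N and linear speed of mallet below 0.02 m/s and contact force between the fingers and mallet below 0.05 N and distance of each of tea_tin, remote, cup from where it was at the start of the episode below 0.03 m); the robot touches nothing.
It fails at once if the mallet dropped or thrown: moving faster than 0.8 m/s less than 100 mm above the table (height (world z) of mallet_head below 0.1 m and linear speed of mallet above 0.8 m/s).
It fails at once if a bystander (tea tin, remote, cup) moved more than 30 mm or tin or cup tipped over (distance of any of tea_tin, remote, cup from where it was at the start of the episode above 0.03 m or angle between any of tea_tin, cup's own z axis and vertical above 0.4 rad).
It also fails if it takes over 64 s, if anything falls off the work surface, if the arm or the gripper's body presses on something with over 40 N, if the wrist force passes 120 N, or if a joint passes its speed limit or range.

## Working session

There is one attempt and no reset: what is moved stays moved. The work goes in short steps, Python scripts to look and compute and a tool call to move; the robot and the scene stay as the last step left them, time stands still between calls to the robot, and variables do not carry over. Pictures are saved under pics/ and viewed, about 8 in all and at most 12, crops included, and the job is handed in when it is done.

Besides the shell and the picture viewer there is one more tool, called after "Request:" by a JSON object that holds its "fn" and its "kwargs", one argument or row to a line. carry_out: Moves the arm, as the interface text tells. Its arguments: {"type":"object","properties":{"deltas":{"type":"array","items":{"type":"number","minimum":-1,"maximum":1}},"hand":{"type":"number"},"force":{"type":"number"}},"required":["deltas"]}

```bash
mkdir -p pics; cat > h.py <<'E'
import numpy as np, cv2
from plant import *
def save(img,n,crop=None,s=1):
    if crop: img=img[crop[1]:crop[3],crop[0]:crop[2]]
    img=cv2.resize(img,None,fx=s,fy=s,interpolation=cv2.INTER_CUBIC)
    cv2.imwrite('pics/'+n+'.png',img[:,:,::-1])
def P(c):
    m=camera_model(c);K=np.array([[m['fx'],0,m['cx']],[0,m['fy'],m['cy']],[0,0,1]])
    return K@np.c_[np.array(m['R']),np.array(m['t'])]
def proj(c,X):
    x=P(c)@np.r_[X,1];return x[:2]/x[2]
def tri(a,b):
    X=cv2.triangulatePoints(P('scene'),P('top'),np.array(a,float).reshape(2,1),np.array(b,float).reshape(2,1))
    return (X[:3]/X[3]).ravel()
def onplane(c,p,z):
    M=P(c);A=np.c_[M[:,0],M[:,1],M[:,2]*z+M[:,3]]
    x=np.linalg.solve(A,[p[0],p[1],1]);return x[:2]/x[2]
E
python3 - <<'E'
from h import *
a=get_image('scene');b=get_image('top')
save(a,'s0',s=1.25);save(b,'t0',s=1.25)
for n in ['dispenser','chute','notch_top','ridge_top','cover_edge','mallet','mallet_head','mallet_end','tray','tea_tin','remote','cup']:
    for c in ['scene','top']:
        print(n,c,[(round(d['score'],2),np.round(d['location'],1).tolist()) for d in tip_of(c,n)][:4])
print(tcp_to_grasp,state())
E
```

```text
dispenser scene [(0.91, [265.0, 206.2]), (0.47, [260.2, 191.6])]
dispenser top [(0.66, [366.5, 221.0])]
chute scene [(0.76, [251.8, 190.5]), (0.63, [433.2, 224.4]), (0.62, [202.7, 189.5])]
chute top [(0.76, [381.1, 218.0]), (0.31, [451.6, 224.5])]
notch_top scene [(0.77, [259.6, 179.0])]
notch_top top [(0.63, [376.8, 216.0])]
ridge_top scene [(0.7, [264.4, 191.8])]
ridge_top top [(0.81, [374.4, 220.7])]
cover_edge scene [(0.67, [275.0, 177.0])]
cover_edge top [(0.57, [362.6, 213.5])]
mallet scene [(0.75, [190.7, 226.6]), (0.5, [253.8, 193.0]), (0.43, [253.8, 188.1])]
mallet top [(0.91, [384.3, 216.6]), (0.88, [385.4, 265.7]), (0.72, [433.4, 170.0]), (0.52, [306.1, 153.4])]
mallet_head scene [(0.98, [191.2, 225.0]), (0.52, [251.6, 188.8]), (0.42, [264.0, 172.7])]
mallet_head top [(0.85, [436.3, 168.0]), (0.75, [391.3, 219.0]), (0.64, [175.9, 242.2]), (0.58, [389.7, 265.2])]
mallet_end scene [(0.83, [219.3, 224.4]), (0.52, [272.2, 182.3]), (0.48, [272.9, 161.9])]
mallet_end top [(0.88, [384.6, 289.6]), (0.76, [407.8, 177.5]), (0.22, [451.3, 226.7])]
tray scene [(0.71, [353.1, 213.2])]

[... 381 characters left out ...]
33255951e-05,
        1.39466685e+00, -1.26083082e-01]), 'qd': array([-0.00021984,  0.00078199, -0.00014455, -0.00248001, -0.00138367,
        0.00081449]), 'joint_torque': array([ 3.58174739e-04, -4.94568837e+01, -3.87702084e+01,  7.00589572e-02,
        4.69739176e-02, -2.16614080e-05]), 'eef_pos': array([0.24730157, 0.57398361, 0.22251197]), 'orientation': array([[ 1.06079924e-05, -9.18386977e-01,  3.95683408e-01],
       [-2.72180704e-05,  3.95683408e-01,  9.18386977e-01],
       [-1.00000000e+00, -2.05119810e-05, -2.07993148e-05]]), 'contact_force': array([-0.40468597,  0.62298685, -0.48984565]), 'ft_torque': array([ 0.01874912, -0.02393287,  0.00145136]), 'opening': 0.9972841532532349}
```

View pics/s0.png

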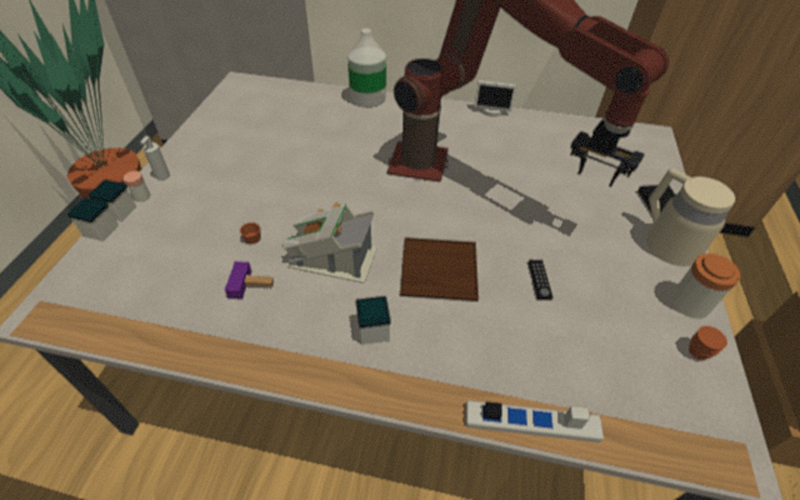

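View pics/t0.png

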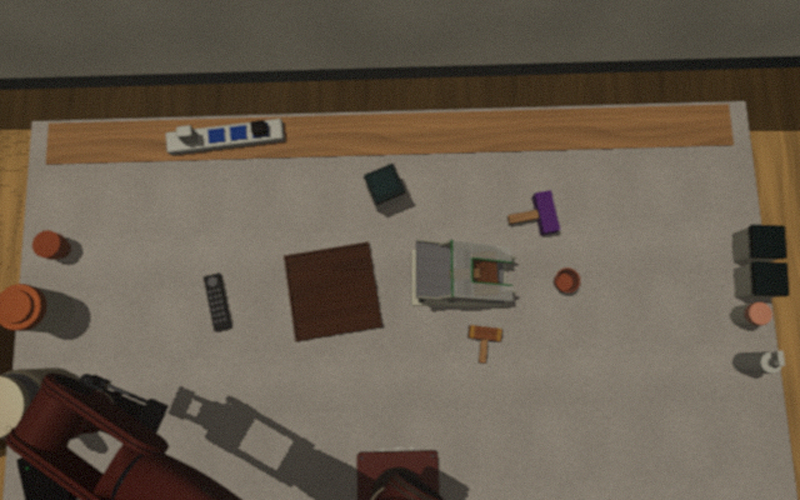

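Scene: the dispenser is at about (330,245) and the tray at (440,268), with the purple mallet at (245,280). Top: the dispenser is at (465,275), with the wooden head showing in the notch at (487,271). The small look-alike is at (485,340) and the tray at (335,291). Next I zoom in on the dispenser.

```bash
python3 - <<'E'
from h import *
a=get_image('scene');b=get_image('top')
A=cv2.resize(a[155:228,218:308],None,fx=6,fy=6,interpolation=cv2.INTER_CUBIC)
B=cv2.resize(b[183:253,322:422],None,fx=6,fy=6,interpolation=cv2.INTER_CUBIC)
cv2.imwrite('pics/s1.png',A[:,:,::-1]);cv2.imwrite('pics/t1.png',B[:,:,::-1])
for n in ['mallet','tray']:
  for c in ['scene','top']:
    for d in trace(c,n)[:4]: print(n,c,d['score'],d['rect'],np.round(cv2.minAreaRect(np.argwhere(d['mask'])[:,::-1].astype(np.float32))[0],1),cv2.boxPoints(cv2.minAreaRect(np.argwhere(d['mask'])[:,::-1].astype(np.float32))).round(1).tolist())
# rough
print('cover_edge',tri([275,177],[362.6,213.5]),'notch',tri([259.6,179],[376.8,216]),'ridge',tri([264.4,191.8],[374.4,220.7]))
E
```

```text
mallet scene 0.69 [176.9, 212.0, 223.2, 244.1] [199.5 224.5] [[181.0, 210.0], [218.0, 210.0], [218.0, 239.0], [181.0, 239.0]]
mallet top 0.94 [374.3, 260.4, 400.6, 291.4] [387.5 275. ] [[374.0, 260.0], [401.0, 260.0], [401.0, 290.0], [374.0, 290.0]]
mallet top 0.78 [406.8, 148.8, 448.6, 188.2] [425.5 172.6] [[402.0, 160.10000610351562], [440.8999938964844, 150.89999389648438], [448.8999938964844, 185.10000610351562], [410.1000061035156, 194.3000030517578]]
mallet top 0.61 [379.3, 208.6, 401.1, 229.1] [388.5 217. ] [[379.0, 208.0], [398.0, 208.0], [398.0, 226.0], [379.0, 226.0]]
tray scene 0.83 [321.3, 189.7, 382.3, 243.7] [351.9 215.5] [[319.0, 237.5], [322.0, 189.60000610351562], [384.8999938964844, 193.5], [381.8999938964844, 241.39999389648438]]
tray top 0.71 [227.5, 193.8, 305.6, 273.5] [266.1 232.8] [[225.39999389648438, 204.39999389648438], [295.29998779296875, 192.8000030517578], [306.70001220703125, 261.20001220703125], [236.8000030517578, 272.8999938964844]]
cover_edge [ 0.54290183 -0.13976595  0.16584925] notch [ 0.53940043 -0.19115776  0.13958833] ridge [ 0.53418044 -0.18766134  0.06728123]
```

View pics/s1.png

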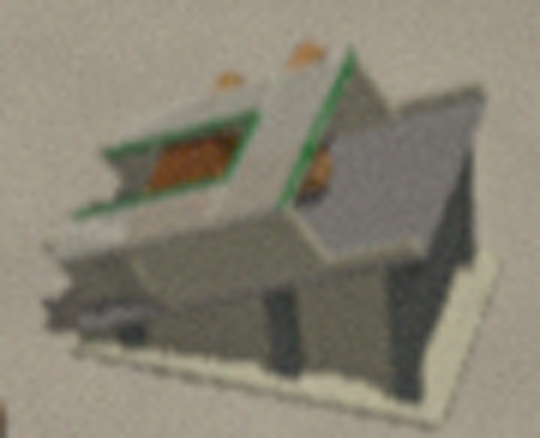

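View pics/t1.png

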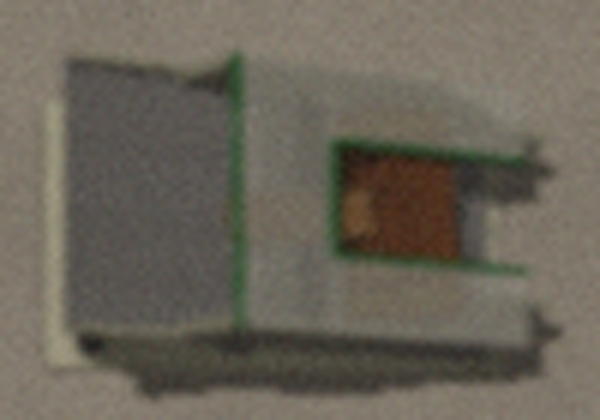

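Scene crop: notch top corners are at (257,115) and (228,180), and the cover edge runs (352,50) to (285,207). Top crop: notch top corners are at (335,145) and (337,260), lower ends at (527,163) and (525,270), and the cover edge runs (238,58) to (240,325). The head's lower face is at column ~460. I'll fit the chute pose from these points.

```bash
cat >> h.py <<'E'
def chuteT(X,Y,psi,z=0.062):
    h=np.array([np.cos(psi),np.sin(psi),0]);k=np.array([0,0,1.]);c,s=np.cos(np.pi/6),.5
    return np.c_[c*h+s*k,np.cross(k,h),-s*h+c*k],np.array([X,Y,z])
E
python3 - <<'E'
from h import *
from scipy.optimize import least_squares
obs=[]
def o(c,u,v,x,y,z):
    off=(218,155) if c=='scene' else (322,183)
    obs.append((c,np.array([(u+.5)/6-.5+off[0],(v+.5)/6-.5+off[1]]),x,y,z))
for u,v,x,y in [(238,58,.126,'-w'),(240,325,.126,'w'),(335,145,.066,-.028),(337,260,.066,.028),(527,163,-.06,-.028),(525,270,-.06,.028)]: o('top',u,v,x,y,.056)
for u,v,x,y in [(352,50,.126,'w'),(285,207,.126,'-w'),(257,115,.066,.028),(228,180,.066,-.028),(105,152,-.06,.028),(75,215,-.06,-.028)]: o('scene',u,v,x,y,.056)
o('top',68,65,.19,-.071,.006);o('top',75,333,.19,.071,.006);o('scene',485,90,.19,.071,.008)
def res(p):
    R,t=chuteT(p[0],p[1],p[2],p[4]);r=[]
    for c,uv,x,y,z in obs:
        y={'w':p[3],'-w':-p[3]}.get(y,y)
        r.append(proj(c,t+R@[x,y,z])-uv)
    return np.array(r)
s=least_squares(lambda p:res(p).ravel(),[.54,-.24,1.57,.069,.062],loss='soft_l1')
print(s.x);print(res(s.x).round(2).tolist())
p=s.x
R,t=chuteT(*p[:3])
for c,n in (('top','cover_edge'),('top','notch_top'),('scene','notch_top')):
    print(c,n,proj(c,t+R@{'cover_edge':[.126,0,.052],'notch_top':[.066,0,.052]}[n]))
# tray
to=[('top',(a/1.25,b/1.25)) for a,b in [(285,256),(370,243),(382,327),(296,340)]]
so=[('scene',(a/1.25,b/1.25)) for a,b in [(404,238),(477,242),(478,299),(401,294)]]
for c,q in to+so: print(c,onplane(c,q,.014))
def rt(p):
    r=[]
    c,sn=np.cos(p[2]),np.sin(p[2])
    # order in top: TL=(+x,+y) TR=(+x,-y) BR=(-x,-y) BL=(-x,+y)
    L=[(1,1),(1,-1),(-1,-1),(-1,1)]
    S=[(-1,-1),(-1,1),(1,1),(1,-1)]
    for (cam,q),(i,j) in zip(to+so,L+S):
        x,y=.115*i,.115*j
        r.append(proj(cam,[p[0]+c*x-sn*y,p[1]+sn*x+c*y,.014])-np.array(q))
    return np.array(r)
s=least_squares(lambda p:rt(p).ravel(),[.5,.1,0],loss='soft_l1');print('tray',s.x);print(rt(s.x).round(1).tolist())
E
```

```text
[ 0.53912954 -0.2233858   1.54439158  0.06772834  0.0575331 ]
[[-0.53, 0.05], [-0.17, 0.29], [-0.35, 0.2], [-0.3, -0.82], [-0.4, 0.51], [0.5, 0.13], [0.35, 0.37], [-0.15, -0.3], [0.12, 0.12], [-0.09, -0.32], [0.25, 0.72], [-0.21, 0.34], [1.0, -1.41], [0.12, 0.46], [-0.93, -1.32]]
top cover_edge [360.42272818 214.44553267]
top notch_top [376.63900998 215.94592788]
scene notch_top [258.5373056  178.90372263]
top [0.60949774 0.28453795]
top [0.63860349 0.05745222]
top [0.41452694 0.03049533]
top [0.38671305 0.25499625]
scene [0.42577567 0.03150855]
scene [0.39069192 0.26390422]
scene [0.61706193 0.28877933]
scene [0.6487113  0.06716389]
tray [0.51488447 0.15901389 0.1278055 ]
[[-1.0, -1.4], [-0.7, -1.5], [0.1, -0.3], [-1.1, 0.2], [0.2, -1.8], [-1.3, -1.0], [-0.2, -0.7], [-1.7, -1.5]]
```

```bash
cat >> h.py <<'E'
from scipy.spatial.transform import Rotation as Ro
CH=(0.539,-0.2234,1.5444)
Rc,tc=chuteT(*CH)
def ch(x,y,z): return tc+Rc@np.array([x,y,z])
def inch(X): return Rc.T@(np.array(X)-tc)
Rpush=np.c_[-Rc[:,2],np.cross(-Rc[:,1],-Rc[:,2]),-Rc[:,1]]  # tool x into floor, jaws along -chute y
def down(a): # tool down, jaw axis at angle a
    z=np.array([np.cos(a),np.sin(a),0]);x=np.array([0,0,-1.]);return np.c_[x,np.cross(z,x),z]
def plan(p,R,q,S,n=None):
    """deltas for n equal calls from pose (p,R) to (q,S)"""
    w=Ro.from_matrix(np.array(R).T@S).as_rotvec();d=np.array(q)-p
    for k in range(1,9):
        if n and k!=n: continue
        rows=[];ok=True
        for i in range(k):
            Ri=R@Ro.from_rotvec(w*i/k).as_matrix()
            v=np.r_[Ri.T@(d/k)/.15,w/k/(2*np.pi)];rows.append(v.round(3))
        if n or (np.abs(np.array(rows)[:,:3]).max()<1 and np.linalg.norm(d)/k<.38 and np.linalg.norm(w)/k<1.15):
            for r in rows: print(r.tolist())
            return
def now(): s=state();return s['eef_pos'],s['orientation']
E
python3 - <<'E'
from h import *
p,R=now()
b=np.array([.50,.12,.30]);Rb=down(.45);print(Rb, np.linalg.det(Rpush))
c=ch(-.042,0,.20);print(c)
plan(p,R,b,Rb);print('-');plan(b,Rb,c,Rpush)
E
```

```text
[[ 0.         -0.43496553  0.9004471 ]
 [ 0.          0.9004471   0.43496553]
 [-1.          0.          0.        ]] 1.0
[ 0.53540067 -0.35972556  0.21420508]
[-0.129, -0.686, -0.528, 0.028, -0.0, 0.0]
[-0.129, -0.769, -0.398, 0.028, -0.0, 0.0]
[-0.129, -0.828, -0.255, 0.028, -0.0, 0.0]
[-0.129, -0.86, -0.104, 0.028, -0.0, 0.0]
-
[0.143, -0.746, -0.295, 0.019, -0.005, 0.02]
[0.037, -0.786, -0.208, 0.019, -0.005, 0.02]
[-0.071, -0.803, -0.115, 0.019, -0.005, 0.02]
[-0.176, -0.795, -0.018, 0.019, -0.005, 0.02]
```

Request:
{"fn": "carry_out", "kwargs": {
  "deltas": [-0.043, -0.229, -0.176, 0.009, 0, 0, -0.086, -0.457, -0.352, 0.019, 0, 0, -0.129, -0.686, -0.528, 0.028, 0, 0, -0.172, -0.83, -0.6, 0.035, 0, 0, -0.215, -0.98, -0.7, 0.042, 0, 0, -0.215, -0.98, -0.75, 0.042, 0, 0, -0.215, -0.98, -0.75, 0.042, 0, 0, -0.215, -0.98, -0.75, 0.042, 0, 0],
  "hand": -0.72,
  "force": 20
}}

```text
time_s: 2.4
eef_pos: [0.3371, 0.413, 0.2545]
orientation: [[-0.001, -0.784, 0.621], [0.0, 0.621, 0.784], [-1.0, 0.001, -0.0]]
contact_force: [-0.1, 0.1, 0.3]
opening: 0.354
```

```bash
python3 - <<'E'
from h import *
p,R=now();print(state()['joint_positions'],state()['opening'],p)
b=np.array([.50,.12,.30]);Rb=down(.45)
c=ch(-.042,0,.20)
plan(p,R,b,Rb);print('-');plan(b,Rb,c,Rpush)
E
```

```text
[ 7.37828941e-01 -2.03730933e-02  1.72578786e+00  5.15371910e-04
  1.43642969e+00 -1.63302561e-01] 0.3543921618931944 [0.33713103 0.41295398 0.25451869]
[-0.101, -0.688, -0.286, 0.024, -0.0, -0.0]
[-0.101, -0.723, -0.179, 0.024, -0.0, -0.0]
[-0.101, -0.742, -0.069, 0.024, -0.0, -0.0]
-
[0.143, -0.746, -0.295, 0.019, -0.005, 0.02]
[0.037, -0.786, -0.208, 0.019, -0.005, 0.02]
[-0.071, -0.803, -0.115, 0.019, -0.005, 0.02]
[-0.176, -0.795, -0.018, 0.019, -0.005, 0.02]
```

Request:
{"fn": "carry_out", "kwargs": {
  "deltas": [-0.03, -0.23, -0.1, 0.008, 0, 0, -0.07, -0.46, -0.19, 0.016, 0, 0, -0.1, -0.69, -0.29, 0.024, 0, 0, -0.13, -0.9, -0.36, 0.032, 0, 0, -0.14, -0.98, -0.4, 0.034, 0, 0, -0.14, -0.98, -0.4, 0.034, 0, 0, -0.14, -0.98, -0.4, 0.034, 0, 0, -0.14, -0.98, -0.4, 0.034, 0, 0]
}}

```text
time_s: 3.2
eef_pos: [0.4147, 0.2754, 0.2754]
orientation: [[-0.001, -0.636, 0.772], [0.0, 0.772, 0.636], [-1.0, 0.001, -0.001]]
contact_force: [0.2, 0.5, 0.6]
opening: 0.141
```

Request:
{"fn": "carry_out", "kwargs": {
  "deltas": [-0.04, -0.25, -0.06, 0.008, 0, 0, -0.08, -0.5, -0.11, 0.017, 0, 0, -0.12, -0.75, -0.15, 0.026, 0, 0, -0.15, -0.95, -0.17, 0.034, 0, 0, -0.15, -0.95, -0.17, 0.034, 0, 0, -0.15, -0.95, -0.17, 0.034, 0, 0, -0.15, -0.95, -0.17, 0.034, 0, 0, -0.15, -0.95, -0.17, 0.034, 0, 0]
}}

```text
time_s: 4.0
eef_pos: [0.4855, 0.1491, 0.298]
orientation: [[-0.001, -0.458, 0.889], [0.0, 0.889, 0.458], [-1.0, 0.0, -0.0]]
contact_force: [-0.5, 0.2, 0.3]
opening: 0.142
```

```bash
python3 - <<'E'
from h import *
p,R=now();print(state()['joint_positions'],state()['opening'],p)
c=ch(-.042,0,.20)
plan(p,R,c,Rpush)
E
```

```text
[ 1.42321553e-01 -1.03246323e-01  1.72434394e+00  3.22047368e-04
  1.52106953e+00 -3.33070436e-01] 0.14190229077803754 [0.48551755 0.14908412 0.29797411]
[0.139, -0.792, -0.314, 0.019, -0.005, 0.02]
[0.026, -0.835, -0.217, 0.019, -0.005, 0.02]
[-0.088, -0.852, -0.112, 0.019, -0.005, 0.02]
[-0.198, -0.84, -0.004, 0.019, -0.005, 0.02]
```

Request:
{"fn": "carry_out", "kwargs": {
  "deltas": [0.03, -0.2, -0.08, 0.005, -0.001, 0.005, 0.07, -0.4, -0.16, 0.01, -0.002, 0.01, 0.1, -0.6, -0.24, 0.015, -0.004, 0.015, 0.139, -0.792, -0.314, 0.019, -0.005, 0.02, 0.139, -0.792, -0.314, 0.019, -0.005, 0.02, 0.139, -0.792, -0.314, 0.019, -0.005, 0.02, 0.139, -0.792, -0.314, 0.019, -0.005, 0.02, 0.139, -0.792, -0.314, 0.019, -0.005, 0.02]
}}

```text
time_s: 4.8
eef_pos: [0.4984, 0.022, 0.2778]
orientation: [[-0.021, -0.347, 0.938], [0.127, 0.929, 0.347], [-0.992, 0.127, 0.024]]
contact_force: [0.9, -0.1, -0.1]
opening: 0.145
```

Request:
{"fn": "carry_out", "kwargs": {
  "deltas": [0.006, -0.2, -0.05, 0.005, -0.001, 0.005, 0.013, -0.4, -0.1, 0.01, -0.002, 0.01, 0.02, -0.62, -0.16, 0.015, -0.004, 0.015, 0.026, -0.835, -0.217, 0.019, -0.005, 0.02, 0.026, -0.835, -0.217, 0.019, -0.005, 0.02, 0.026, -0.835, -0.217, 0.019, -0.005, 0.02, 0.026, -0.835, -0.217, 0.019, -0.005, 0.02, 0.026, -0.835, -0.217, 0.019, -0.005, 0.02]
}}

```text
time_s: 5.6
eef_pos: [0.5112, -0.1051, 0.2574]
orientation: [[-0.027, -0.23, 0.973], [0.254, 0.94, 0.229], [-0.967, 0.253, 0.033]]
contact_force: [0.1, 1.0, -0.5]
opening: 0.145
```

Request:
{"fn": "carry_out", "kwargs": {
  "deltas": [-0.02, -0.2, -0.03, 0.005, -0.001, 0.005, -0.04, -0.4, -0.05, 0.01, -0.002, 0.01, -0.06, -0.63, -0.08, 0.015, -0.004, 0.015, -0.088, -0.852, -0.112, 0.019, -0.005, 0.02, -0.088, -0.852, -0.112, 0.019, -0.005, 0.02, -0.088, -0.852, -0.112, 0.019, -0.005, 0.02, -0.088, -0.852, -0.112, 0.019, -0.005, 0.02, -0.088, -0.852, -0.112, 0.019, -0.005, 0.02]
}}

```text
time_s: 6.4
eef_pos: [0.5244, -0.2325, 0.2376]
orientation: [[-0.017, -0.109, 0.994], [0.376, 0.92, 0.107], [-0.927, 0.375, 0.025]]
contact_force: [-0.5, 0.1, -0.6]
opening: 0.138
```

```bash
python3 - <<'E'
from h import *
p,R=now();print(state()['joint_positions'],state()['opening'],p,inch(p))
c=ch(-.042,0,.20)
plan(p,R,c,Rpush)
E
```

```text
[-0.72076716  0.26661028  1.49081434  0.27524042  1.65554805 -0.84759036] 0.1379202283125618 [ 0.52440351 -0.23251993  0.23755105] [0.07954655 0.0143507  0.15678267]
[-0.176, -0.847, -0.022, 0.021, -0.006, 0.022]
```

Request:
{"fn": "carry_out", "kwargs": {
  "deltas": [-0.04, -0.2, -0.005, 0.005, -0.001, 0.005, -0.08, -0.4, -0.01, 0.01, -0.003, 0.01, -0.12, -0.63, -0.015, 0.016, -0.004, 0.016, -0.17, -0.87, -0.022, 0.021, -0.006, 0.022, -0.17, -0.87, -0.022, 0.021, -0.006, 0.022, -0.17, -0.87, -0.022, 0.021, -0.006, 0.022, -0.17, -0.87, -0.022, 0.021, -0.006, 0.022, -0.17, -0.87, -0.022, 0.021, -0.006, 0.022]
}}

```text
time_s: 7.2
eef_pos: [0.5358, -0.3627, 0.2129]
orientation: [[0.015, 0.023, 1.0], [0.5, 0.866, -0.027], [-0.866, 0.5, 0.001]]
contact_force: [-0.3, 0.3, 0.2]
opening: 0.142
```

Request:
{"fn": "carry_out", "kwargs": {
  "deltas": [0.2, 0, 0, 0, 0, 0, 0.4, 0, 0, 0, 0, 0, 0.6, 0, 0, 0, 0, 0, 0.8, 0, 0, 0, 0, 0, 0.8, 0, 0, 0, 0, 0, 0.8, 0, 0, 0, 0, 0, 0.8, 0, 0, 0, 0, 0, 0.8, 0, 0, 0, 0, 0]
}}

```text
time_s: 8.0
eef_pos: [0.5377, -0.3054, 0.1096]
orientation: [[0.017, 0.025, 1.0], [0.499, 0.866, -0.03], [-0.866, 0.499, 0.003]]
contact_force: [-0.2, -0.6, -0.4]
opening: 0.14
```

```bash
python3 - <<'E'
from h import *
p,R=now();print(state()['opening'],p,inch(p),(Rc.T@R).round(3).tolist())
plan(p,R,ch(-.046,0,.08),Rpush)
a=get_image('scene');b=get_image('top')
def mk(img,c,off):
    A=cv2.resize(img[off[1]:off[1]+85,off[0]:off[0]+100],None,fx=4,fy=4,interpolation=cv2.INTER_CUBIC)
    for X,col in [(p,(255,0,255)),(ch(.066,0,.052),(0,0,255)),(ch(.126,0,.052),(0,0,255)),(ch(-.06,.028,.056),(255,255,0)),(ch(-.06,-.028,.056),(255,255,0))]:
        u=(proj(c,X)-off+.5)*4-.5;cv2.circle(A,tuple(int(v) for v in u),3,col,1)
    return A
A=np.hstack([mk(a,'scene',(214,145)),mk(b,'top',(325,175))])
cv2.imwrite('pics/c2.png',A[:,:,::-1])
E
```

```text
0.1403780703073358 [ 0.53774628 -0.30542152  0.10956621] [-0.04725353 -0.00091153  0.08220657] [[-0.001, 1.0, -0.002], [-0.004, -0.002, -1.0], [-1.0, -0.001, 0.004]]
[0.015, 0.008, -0.006, -0.0, 0.001, 0.0]
```

View pics/c2.png

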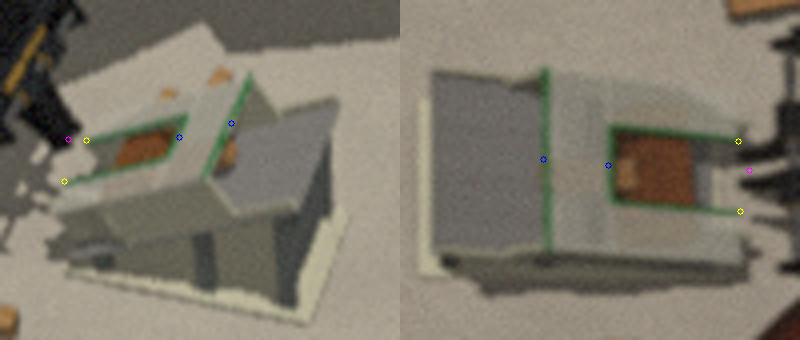

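The fitted points land on the notch and cover edges in both views: top notch ends at (738,141) and (740,211), with the tips centred on the notch at about (750,170). Descending now and starting the push.

Request:
{"fn": "carry_out", "kwargs": {
  "deltas": [0.07, 0, 0, 0, 0, 0, 0.14, 0, 0, 0, 0, 0, 0.21, 0, -0.005, 0, 0, 0, 0.28, 0, -0.005, 0, 0, 0, 0.35, 0, -0.005, 0, 0, 0, 0.41, 0, -0.005, 0, 0, 0, 0.45, 0, -0.005, 0, 0, 0, 0.45, 0, -0.005, 0, 0, 0]
}}

```text
time_s: 8.9
eef_pos: [0.5366, -0.269, 0.048]
orientation: [[0.013, 0.026, 1.0], [0.503, 0.864, -0.029], [-0.864, 0.503, -0.002]]
contact_force: [0.1, 0.7, 0.3]
opening: 0.143
```

Request:
{"fn": "carry_out", "kwargs": {
  "deltas": [0, 0.04, 0, 0, 0, 0, 0, 0.08, 0, 0, 0, 0, 0, 0.12, 0, 0, 0, 0, 0, 0.16, 0, 0, 0, 0, 0, 0.2, 0, 0, 0, 0, 0, 0.24, 0, 0, 0, 0, 0, 0.28, 0, 0, 0, 0, 0, 0.32, 0, 0, 0, 0]
}}

```text
time_s: 9.7
eef_pos: [0.5389, -0.2297, 0.0743]
orientation: [[0.017, 0.026, 1.0], [0.499, 0.866, -0.031], [-0.866, 0.499, 0.002]]
contact_force: [0.3, -4.9, 1.0]
opening: 0.144
```

```bash
python3 - <<'E'
from h import *
p,R=now();s=state();print(s['opening'],inch(p),(Rc.T@s['contact_force']).round(2))
E
```

```text
0.14386130726499985 [ 0.00065687 -0.00010247  0.01383232] [-3.72 -0.41  3.29]
```

Request:
{"fn": "carry_out", "kwargs": {
  "deltas": [0, 0.03, 0, 0, 0, 0, 0, 0.06, 0, 0, 0, 0, 0, 0.09, 0, 0, 0, 0, 0, 0.12, 0, 0, 0, 0, 0, 0.15, 0, 0, 0, 0, 0, 0.18, 0, 0, 0, 0, 0, 0.21, 0, 0, 0, 0, 0, 0.24, 0, 0, 0, 0]
}}

```text
time_s: 10.5
eef_pos: [0.5388, -0.1963, 0.0909]
orientation: [[0.013, 0.026, 1.0], [0.503, 0.864, -0.029], [-0.864, 0.503, -0.001]]
contact_force: [0.0, -1.5, -1.0]
opening: 0.139
```

```bash
python3 - <<'E'
from h import *
p,R=now();s=state();print(s['opening'],inch(p),(Rc.T@s['contact_force']).round(2))
a=get_image('scene');b=get_image('top')
def mk(img,c,off):
    return cv2.resize(img[off[1]:off[1]+85,off[0]:off[0]+100],None,fx=4,fy=4,interpolation=cv2.INTER_CUBIC)
A=np.hstack([mk(a,'scene',(214,145)),mk(b,'top',(325,175))])
cv2.imwrite('pics/c3.png',A[:,:,::-1])
E
```

```text
0.13916356505487412 [0.03792686 0.00087604 0.01147224] [-1.78 -0.04 -0.16]
```

View pics/c3.png

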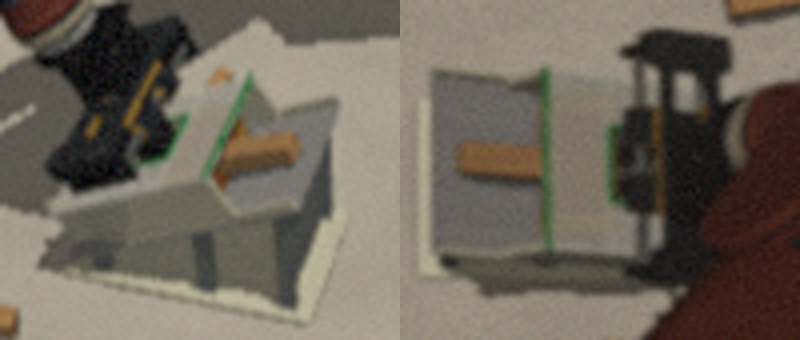

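```bash
python3 - <<'E'
from h import *
from scipy.optimize import brentq
for z in(.011,.022,.033):print(z,[brentq(lambda x:proj('top',ch(x,0,z))[0]-((u+.5)/4-.5+325),.1,.25) for u in (56,59)])
b=get_image('top')[205:230,335:365].astype(int)
print((b[:,:,0]-b[:,:,2])[8])
print(np.round(proj('top',ch(.126,0,.052)),1), tip_of('top','cover_edge')[:1])
for d in tip_of('top','mallet_end')[:4]:print(d)
E
```

```text
0.011 [0.17711486283167752, 0.17444215904365742]
0.022 [0.1840844918878295, 0.18143492059120792]
0.033 [0.19105412094398183, 0.1884276821387682]
[ 6  6 13 12 25 44 62 71 67 65 68 62 62 61 61 62 62 63 62 63 61 64 60 60
 55 40 16 12 24 19]
[360.4 214.5] [{'location': [360.8, 214.3], 'score': 0.74}]
{'location': [404.6, 178.1], 'score': 0.92}
{'location': [449.5, 225.5], 'score': 0.67}
{'location': [344.5, 212.5], 'score': 0.6}
```

Request:
{"fn": "carry_out", "kwargs": {
  "deltas": [0, 0.01, 0, 0, 0, 0, 0, 0.02, 0, 0, 0, 0, 0, 0.03, 0, 0, 0, 0, 0, 0.035, 0, 0, 0, 0, 0, 0.02, 0, 0, 0, 0, 0, 0, 0, 0, 0, 0, 0, -0.03, 0, 0, 0, 0, 0, -0.06, 0, 0, 0, 0]
}}

```text
time_s: 11.55
eef_pos: [0.5389, -0.2055, 0.0865]
orientation: [[0.015, 0.026, 1.0], [0.502, 0.864, -0.03], [-0.865, 0.502, -0.0]]
contact_force: [0.1, 0.1, -0.0]
opening: 0.138
```

Request:
{"fn": "carry_out", "kwargs": {
  "deltas": [0, -0.05, 0, 0, 0, 0, 0, -0.1, 0, 0, 0, 0, 0, -0.1, 0, 0, 0, 0, 0, -0.1, 0, 0, 0, 0, 0, -0.1, 0, 0, 0, 0, 0, -0.1, 0, 0, 0, 0, 0, -0.1, 0, 0, 0, 0, 0, -0.1, 0, 0, 0, 0]
}}

```text
time_s: 12.35
eef_pos: [0.5386, -0.218, 0.0792]
orientation: [[0.015, 0.025, 1.0], [0.502, 0.865, -0.029], [-0.865, 0.502, -0.0]]
contact_force: [-0.3, 0.6, 0.5]
opening: 0.139
```

```bash
python3 - <<'E'
from h import *
p,R=now();s=state();print(s['opening'],inch(p),(Rc.T@s['contact_force']).round(2))
b=get_image('top')
c=b[205:230,335:365].astype(int)
for r in (7,8,9,10):print((c[:,:,0]-c[:,:,2])[r][:12])
for k in range(4):
  d=get_image('top')[205:230,335:365].astype(int);print((d[:,:,0]-d[:,:,2])[8][:12])
E
```

```text
0.13933967585873555 [0.01332185 0.00051711 0.01222609] [0.77 0.33 0.17]
[11 11  6 19 36 50 59 67 68 66 62 62]
[10  9 12 16 30 51 63 66 65 62 61 61]
[ 9  9 10 17 34 49 59 67 58 63 55 60]
[11 13 10 19 36 52 55 64 67 61 58 62]
[11  8  9 17 31 55 59 67 68 62 59 62]
[10  9 10 19 33 53 60 63 68 61 60 61]
[ 5 10 11 18 32 50 62 66 68 63 59 63]
[11  9 10 16 36 53 59 65 68 64 58 60]
```

Request:
{"fn": "carry_out", "kwargs": {
  "deltas": [-0.1, 0, 0, 0, 0, 0, -0.3, 0, 0, 0, 0, 0, -0.5, 0, 0, 0, 0, 0, -0.7, 0, 0, 0, 0, 0, -0.92, 0, 0, 0, 0, 0, -0.92, 0, 0, 0, 0, 0, -0.92, 0, 0, 0, 0, 0, -0.92, 0, 0, 0, 0, 0]
}}

```text
time_s: 13.4
eef_pos: [0.5361, -0.2868, 0.1976]
orientation: [[0.013, 0.026, 1.0], [0.503, 0.864, -0.029], [-0.864, 0.503, -0.002]]
contact_force: [-0.3, 1.0, -0.1]
opening: 0.132
```

Request:
{"fn": "carry_out", "kwargs": {
  "deltas": [0, 0.2, 0, 0, 0, 0, 0, 0.4, 0, 0, 0, 0, 0, 0.6, 0, 0, 0, 0, 0, 0.8, 0, 0, 0, 0, 0, 0.93, 0, 0, 0, 0, 0, 0.93, 0, 0, 0, 0, 0, 0.93, 0, 0, 0, 0, 0, 0.93, 0, 0, 0, 0],
  "hand": 0.38
}}

```text
time_s: 14.2
eef_pos: [0.5397, -0.1673, 0.2673]
orientation: [[0.013, 0.027, 1.0], [0.502, 0.864, -0.03], [-0.865, 0.502, -0.002]]
contact_force: [0.6, -0.1, -0.3]
opening: 0.678
```

```bash
python3 - <<'E'
from h import *
p,R=now();s=state();print(s['opening'],inch(p),(Rc.T@R).round(3).tolist())
a=get_image('scene');b=get_image('top')
def mk(img,c,off):
    return cv2.resize(img[off[1]:off[1]+85,off[0]:off[0]+100],None,fx=4,fy=4,interpolation=cv2.INTER_CUBIC)
A=np.hstack([mk(a,'scene',(214,145)),mk(b,'top',(310,175))])
cv2.imwrite('pics/c4.png',A[:,:,::-1])
E
```

```text
0.6775146879601613 [0.1512561  0.00074618 0.14970203] [[0.003, 1.0, -0.004], [-0.0, -0.004, -1.0], [-1.0, 0.003, 0.0]]
```

View pics/c4.png

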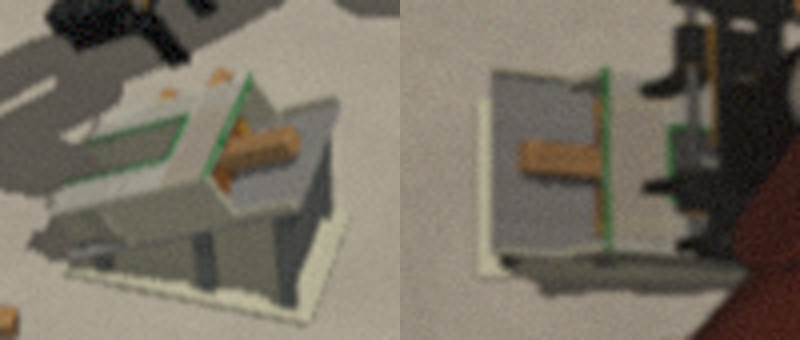

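```bash
python3 - <<'E'
from h import *
def q(*X):
    u=proj('top',ch(*X));return ((u[0]-310+.5)*4-.5+400).round(0),((u[1]-175+.5)*4-.5).round(0)
for x in (.176,.13):
    for z in (.011,.033): print(x,z,[q(x,y,z) for y in (-.012,0,.012)])
print('tips',[q(.151,y,.15) for y in (-.037,-.0295,.0295,.037)])
b=get_image('top').astype(int);d=b[:,:,0]-b[:,:,2]
for c in (341,344,347,350,353,356):
    w=np.clip(d[205:225,c]-30,0,None);print(c,d[207:224,c],(w*np.arange(205,225)).sum()/w.sum())
for c in (341,347,356):
    print(c,[ (np.abs((lambda u:u)(proj('top',ch(x,0,.028)))[0]-c)<.3, x, proj('top',ch(x,0,.03))[1].round(2)) for x in np.arange(.12,.19,.001) if abs(proj('top',ch(x,0,.03))[0]-c)<.15][:1])
E
```

```text
0.176 0.011 [(np.float64(517.0), np.float64(146.0)), (np.float64(517.0), np.float64(162.0)), (np.float64(517.0), np.float64(177.0))]
0.176 0.033 [(np.float64(533.0), np.float64(142.0)), (np.float64(533.0), np.float64(158.0)), (np.float64(533.0), np.float64(174.0))]
0.13 0.011 [(np.float64(568.0), np.float64(151.0)), (np.float64(568.0), np.float64(166.0)), (np.float64(568.0), np.float64(182.0))]
0.13 0.033 [(np.float64(584.0), np.float64(147.0)), (np.float64(584.0), np.float64(162.0)), (np.float64(585.0), np.float64(178.0))]
tips [(np.float64(653.0), np.float64(86.0)), (np.float64(653.0), np.float64(97.0)), (np.float64(655.0), np.float64(180.0)), (np.float64(655.0), np.float64(191.0))]
341 [ 8  9 22 42 57 59 59 62 58 56 41 26  6  8  5 11 10] 213.46907216494844
344 [ 9  5 22 55 73 68 64 58 62 60 50 28 11  8  8  8 10] 213.252
347 [ 7 10 12 40 58 61 64 59 56 61 55 36 10  7  9  9 12] 213.85
350 [11  9 10 31 61 63 64 62 61 63 57 35 15  5  7 10  7] 214.00440528634363
353 [12  9  8 26 50 63 63 60 62 63 63 41 17 10  7  7  9] 214.36444444444444
356 [ 9 10  6 20 39 60 61 65 61 64 65 51 32  9  6  7  7] 214.78947368421052
341 [(np.False_, np.float64(0.18100000000000005), np.float64(214.06))]
347 [(np.True_, np.float64(0.15900000000000003), np.float64(214.63))]
356 [(np.False_, np.float64(0.127), np.float64(215.43))]
```

Request:
{"fn": "carry_out", "kwargs": {
  "deltas": [0.15, 0, 0.018, 0, 0, 0, 0.35, 0, 0.018, 0, 0, 0, 0.55, 0, 0.018, 0, 0, 0, 0.7, 0, 0.018, 0, 0, 0, 0.8, 0, 0.018, 0, 0, 0, 0.88, 0, 0.018, 0, 0, 0, 0.945, 0, 0.018, 0, 0, 0, 0.945, 0, 0.018, 0, 0, 0]
}}

```text
time_s: 15.15
eef_pos: [0.5445, -0.0953, 0.1451]
orientation: [[0.013, 0.026, 1.0], [0.502, 0.864, -0.029], [-0.865, 0.502, -0.001]]
contact_force: [-0.1, 0.5, -0.5]
opening: 0.691
```

```bash
python3 - <<'E'
from h import *
p,R=now();s=state();print(s['opening'],inch(p),(Rc.T@s['contact_force']).round(2))
E
```

```text
0.6909389872522901 [ 0.1525991  -0.0021432   0.00781489] [ 0.14  0.06 -0.7 ]
```

Request:
{"fn": "carry_out", "kwargs": {
  "deltas": [0, 0, 0, 0, 0, 0, 0, 0, 0, 0, 0, 0, 0, 0, 0, 0, 0, 0, 0, 0, 0, 0, 0, 0, 0, 0, 0, 0, 0, 0, 0, 0, 0, 0, 0, 0, 0, 0, 0, 0, 0, 0, 0, 0, 0, 0, 0, 0],
  "hand": -1,
  "force": 40
}}

```text
time_s: 15.95
eef_pos: [0.545, -0.0959, 0.146]
orientation: [[0.015, 0.026, 1.0], [0.501, 0.865, -0.03], [-0.865, 0.502, 0.0]]
contact_force: [-1.0, -0.9, 1.2]
opening: 0.268
```

Request:
{"fn": "carry_out", "kwargs": {
  "deltas": [-0.01, 0.05, 0, 0, 0, 0, -0.01, 0.12, 0, 0, 0, 0, -0.01, 0.19, 0, 0, 0, 0, -0.01, 0.26, 0, 0, 0, 0, -0.01, 0.33, 0, 0, 0, 0, -0.01, 0.4, 0, 0, 0, 0, -0.01, 0.46, 0, 0, 0, 0, -0.01, 0.5, 0, 0, 0, 0]
}}

```text
time_s: 16.75
eef_pos: [0.5469, -0.0308, 0.1855]
orientation: [[0.015, 0.025, 1.0], [0.502, 0.865, -0.029], [-0.865, 0.502, 0.0]]
contact_force: [0.4, -0.2, -1.6]
opening: 0.275
```

```bash
python3 - <<'E'
from h import *
p,R=now();s=state();print(s['opening'],inch(p),(Rc.T@s['contact_force']).round(2))
a=get_image('scene');b=get_image('top')
def mk(img,c,off):
    return cv2.resize(img[off[1]:off[1]+85,off[0]:off[0]+100],None,fx=4,fy=4,interpolation=cv2.INTER_CUBIC)
A=np.hstack([mk(a,'scene',(214,145)),mk(b,'top',(310,175))])
cv2.imwrite('pics/c5.png',A[:,:,::-1])
E
```

```text
0.27476407364406125 [ 0.2286864  -0.00282547  0.01055525] [-0.97 -0.42 -1.31]
```

View pics/c5.png

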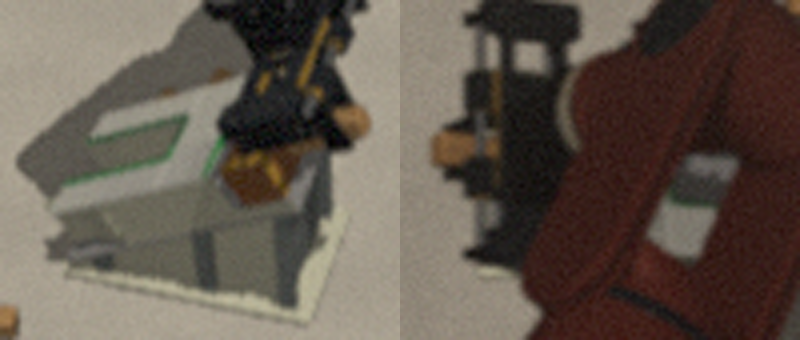

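The head is now clear of the cover in the scene crop, at (265,175). I'll pull a bit further, lift, and plan the carry.

Request:
{"fn": "carry_out", "kwargs": {
  "deltas": [0, 0.1, 0, 0, 0, 0, 0, 0.2, 0, 0, 0, 0, -0.1, 0.26, 0, 0, 0, 0, -0.2, 0.32, 0, 0, 0, 0, -0.32, 0.39, 0, 0, 0, 0, -0.45, 0.46, 0, 0, 0, 0, -0.58, 0.54, 0, 0, 0, 0, -0.58, 0.54, 0, 0, 0, 0]
}}

```text
time_s: 17.65
eef_pos: [0.5495, -0.0061, 0.306]
orientation: [[0.022, 0.022, 1.0], [0.499, 0.866, -0.03], [-0.866, 0.499, 0.008]]
contact_force: [-0.1, 0.1, -1.3]
opening: 0.275
```

```bash
python3 - <<'E'
from h import *
p,R=now();s=state();print(s['opening'],p,s['contact_force'])
b=np.array([.512,.186,.20]);
plan(p,R,b,down(.128));print('-');plan(b,down(.128),[.512,.186,.045],down(.128))
E
```

```text
0.2752298216125558 [ 0.54952747 -0.00614457  0.30602442] [-0.05626739  0.06972602 -1.28349227]
[0.623, 0.376, -0.147, -0.012, 0.004, -0.041]
[0.507, 0.533, -0.098, -0.012, 0.004, -0.041]
-
[0.517, 0.0, 0.0, 0.0, 0.0, 0.0]
[0.517, 0.0, 0.0, 0.0, 0.0, 0.0]
```

Request:
{"fn": "carry_out", "kwargs": {
  "deltas": [0.1, 0.06, -0.025, -0.002, 0.001, -0.007, 0.2, 0.12, -0.05, -0.004, 0.001, -0.014, 0.3, 0.18, -0.075, -0.006, 0.002, -0.021, 0.4, 0.25, -0.1, -0.008, 0.003, -0.028, 0.5, 0.31, -0.125, -0.01, 0.004, -0.035, 0.623, 0.376, -0.147, -0.012, 0.004, -0.041, 0.623, 0.376, -0.147, -0.012, 0.004, -0.041, 0.623, 0.376, -0.147, -0.012, 0.004, -0.041]
}}

```text
time_s: 18.45
eef_pos: [0.528, 0.0913, 0.2479]
orientation: [[-0.009, -0.05, 0.999], [0.265, 0.963, 0.051], [-0.964, 0.265, 0.005]]
contact_force: [-0.1, 0.5, -1.8]
opening: 0.275
```

Request:
{"fn": "carry_out", "kwargs": {
  "deltas": [0.08, 0.09, -0.016, -0.002, 0.001, -0.007, 0.16, 0.18, -0.032, -0.004, 0.001, -0.014, 0.25, 0.27, -0.05, -0.006, 0.002, -0.021, 0.33, 0.36, -0.065, -0.008, 0.003, -0.028, 0.42, 0.45, -0.08, -0.01, 0.004, -0.035, 0.507, 0.533, -0.098, -0.012, 0.004, -0.041, 0.507, 0.533, -0.098, -0.012, 0.004, -0.041, 0.507, 0.533, -0.098, -0.012, 0.004, -0.041]
}}

```text
time_s: 19.25
eef_pos: [0.5095, 0.1868, 0.196]
orientation: [[-0.01, -0.127, 0.992], [0.009, 0.992, 0.127], [-1.0, 0.011, -0.009]]
contact_force: [-0.1, 0.2, -1.4]
opening: 0.275
```

```bash
python3 - <<'E'
from h import *
p,R=now();s=state();print(s['opening'],p,s['contact_force'],R.round(3).tolist())
plan(p,R,[.512,.186,.08],down(.128),1)
a=get_image('scene');b=get_image('top')
for c in('scene','top'):
  for n in ('mallet_head','mallet_end'):print(c,n,[(d['location'],round(d['score'],2)) for d in tip_of(c,n)])
def mk(img,c,off):
    return cv2.resize(img[off[1]:off[1]+100,off[0]:off[0]+100],None,fx=4,fy=4,interpolation=cv2.INTER_CUBIC)
A=np.hstack([mk(a,'scene',(305,150)),mk(b,'top',(215,180))])
cv2.imwrite('pics/c6.png',A[:,:,::-1])
E
```

```text
0.27502624513935814 [0.5095318  0.18681965 0.19604631] [-0.11720761  0.17899379 -1.35388729] [[-0.01, -0.127, 0.992], [0.009, 0.992, 0.127], [-1.0, 0.011, -0.009]]
[0.773, -0.016, 0.023, -0.0, -0.001, -0.002]
scene mallet_head [([343.0, 175.2], 0.81), ([192.4, 225.5], 0.63), ([262.5, 172.7], 0.47)]
scene mallet_end [([271.0, 160.7], 0.47)]
top mallet_head [([386.5, 267.4], 0.8), ([277.9, 221.3], 0.74), ([436.6, 169.8], 0.74)]
top mallet_end [([382.7, 285.3], 0.9), ([405.1, 180.8], 0.58), ([371.2, 222.2], 0.35)]
```

View pics/c6.png

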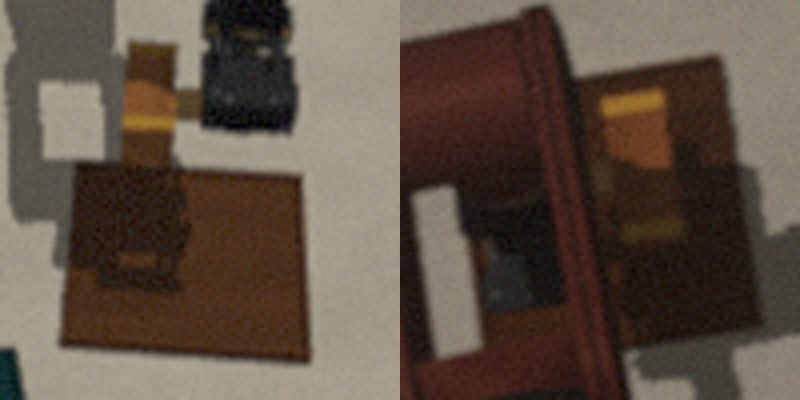

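The mallet is held level over the tray: head at (150,105) in the scene crop and (640,165) in the top crop. Lowering now.

Request:
{"fn": "carry_out", "kwargs": {
  "deltas": [0.15, 0, 0.02, 0, -0.001, -0.002, 0.3, -0.01, 0.02, 0, -0.001, -0.002, 0.45, -0.01, 0.02, 0, -0.001, -0.002, 0.6, -0.01, 0.02, 0, -0.001, -0.002, 0.75, -0.01, 0.02, 0, -0.001, -0.002, 0.87, -0.01, 0.02, 0, -0.001, -0.002, 0.95, -0.01, 0.02, 0, -0.001, -0.002, 0.95, -0.01, 0.02, 0, -0.001, -0.002]
}}

```text
time_s: 20.35
eef_pos: [0.5097, 0.187, 0.0518]
orientation: [[-0.005, -0.126, 0.992], [-0.003, 0.992, 0.126], [-1.0, -0.003, -0.006]]
contact_force: [-0.2, -0.0, -2.7]
opening: 0.271
```

Request:
{"fn": "carry_out", "kwargs": {
  "deltas": [0.03, 0, 0, 0, 0, 0, 0.06, 0, 0, 0, 0, 0, 0.09, 0, 0, 0, 0, 0, 0.12, 0, 0, 0, 0, 0, 0.14, 0, 0, 0, 0, 0, 0.16, 0, 0, 0, 0, 0, 0.17, 0, 0, 0, 0, 0, 0.17, 0, 0, 0, 0, 0]
}}

```text
time_s: 21.15
eef_pos: [0.5107, 0.1875, 0.0277]
orientation: [[-0.003, -0.127, 0.992], [-0.003, 0.992, 0.127], [-1.0, -0.002, -0.003]]
contact_force: [0.2, 0.6, -0.5]
opening: 0.272
```

```bash
python3 - <<'E'
from h import *
p,R=now();s=state();print(s['opening'],p,s['contact_force'],s['ft_torque'])
print(tri([343,175.2],[277.9,221.3]))
E
```

```text
0.27213192242799383 [0.51068622 0.18752878 0.02767104] [ 0.17898358  0.55470758 -0.46143985] [0.05411586 0.0433789  0.00569062]
[0.52135901 0.10805417 0.2072116 ]
```

Still ~11 mm up by estimate; lowering in small steps to contact.

Request:
{"fn": "carry_out", "kwargs": {
  "deltas": [0.008, 0, 0, 0, 0, 0, 0.016, 0, 0, 0, 0, 0, 0.024, 0, 0, 0, 0, 0, 0.032, 0, 0, 0, 0, 0, 0.04, 0, 0, 0, 0, 0, 0.048, 0, 0, 0, 0, 0, 0.055, 0, 0, 0, 0, 0, 0.055, 0, 0, 0, 0, 0]
}}

```text
time_s: 21.95
eef_pos: [0.5107, 0.1875, 0.0195]
orientation: [[-0.002, -0.127, 0.992], [-0.003, 0.992, 0.127], [-1.0, -0.002, -0.003]]
contact_force: [-0.6, -0.3, -2.1]
opening: 0.269
```

Request:
{"fn": "carry_out", "kwargs": {
  "deltas": [0.004, 0, 0, 0, 0, 0, 0.008, 0, 0, 0, 0, 0, 0.012, 0, 0, 0, 0, 0, 0.016, 0, 0, 0, 0, 0, 0.02, 0, 0, 0, 0, 0, 0.02, 0, 0, 0, 0, 0, 0.02, 0, 0, 0, 0, 0, 0.02, 0, 0, 0, 0, 0]
}}

```text
time_s: 22.75
eef_pos: [0.5108, 0.1876, 0.0168]
orientation: [[-0.002, -0.127, 0.992], [-0.003, 0.992, 0.127], [-1.0, -0.002, -0.002]]
contact_force: [-0.2, 0.1, -0.9]
opening: 0.272
```

Request:
{"fn": "carry_out", "kwargs": {
  "deltas": [0.005, 0, 0, 0, 0, 0, 0.01, 0, 0, 0, 0, 0, 0.013, 0, 0, 0, 0, 0, 0.013, 0, 0, 0, 0, 0, 0.013, 0, 0, 0, 0, 0, 0.013, 0, 0, 0, 0, 0, 0.013, 0, 0, 0, 0, 0, 0.013, 0, 0, 0, 0, 0]
}}

```text
time_s: 23.55
eef_pos: [0.5111, 0.1879, 0.0159]
orientation: [[-0.002, -0.127, 0.992], [-0.002, 0.992, 0.127], [-1.0, -0.002, -0.002]]
contact_force: [-4.5, 0.9, 8.9]
opening: 0.272
```

```bash
python3 - <<'E'
from h import *
f=[]
for i in range(6):
    get_image('top');f.append(state()['contact_force'])
print(np.mean(f,0),state()['eef_pos'])
E
```

```text
[-4.42342423  0.98341346  8.23640641] [0.51111311 0.18788137 0.01587067]
```

Resting on the tray floor (8 N). I'll ease off slightly, open and retreat.

Request:
{"fn": "carry_out", "kwargs": {
  "deltas": [-0.005, 0, 0, 0, 0, 0, -0.005, 0, 0, 0, 0, 0, -0.005, 0, 0, 0, 0, 0, -0.005, 0, 0, 0, 0, 0, -0.005, 0, 0, 0, 0, 0, -0.005, 0, 0, 0, 0, 0, -0.005, 0, 0, 0, 0, 0, -0.005, 0, 0, 0, 0, 0],
  "hand": 0.1
}}

```text
time_s: 24.65
eef_pos: [0.5108, 0.1875, 0.0155]
orientation: [[-0.002, -0.127, 0.992], [-0.003, 0.992, 0.127], [-1.0, -0.002, -0.002]]
contact_force: [1.6, 0.4, -0.5]
opening: 0.55
```

Request:
{"fn": "carry_out", "kwargs": {
  "deltas": [-0.05, 0, 0, 0, 0, 0, -0.12, 0, 0, 0, 0, 0, -0.25, 0, 0, 0, 0, 0, -0.4, 0, 0, 0, 0, 0, -0.6, 0, 0, 0, 0, 0, -0.8, 0, 0, 0, 0, 0, -1, 0, 0, 0, 0, 0, -1, 0, 0, 0, 0, 0]
}}

```text
time_s: 25.45
eef_pos: [0.5147, 0.1888, 0.1721]
orientation: [[0.008, -0.127, 0.992], [-0.0, 0.992, 0.127], [-1.0, -0.001, 0.008]]
contact_force: [0.9, 0.2, 0.7]
opening: 0.549
```

Request:
{"fn": "carry_out", "kwargs": {
  "deltas": [-0.2, 0.2, 0, 0, 0, 0, -0.4, 0.4, 0, 0, 0, 0, -0.5, 0.6, 0, 0, 0, 0, -0.5, 0.8, 0, 0, 0, 0, -0.5, 1, 0, 0, 0, 0, -0.5, 1, 0, 0, 0, 0, -0.5, 1, 0, 0, 0, 0, -0.5, 1, 0, 0, 0, 0]
}}

```text
time_s: 26.25
eef_pos: [0.4922, 0.3361, 0.2399]
orientation: [[-0.003, -0.127, 0.992], [-0.003, 0.992, 0.127], [-1.0, -0.003, -0.003]]
contact_force: [-0.0, -0.4, 0.8]
opening: 0.55
```

```bash
python3 - <<'E'
from h import *
p,R=now();s=state();print(s['opening'],p,s['contact_force'])
a=get_image('scene');b=get_image('top')
L={}
for n in ('mallet_head','mallet_end','tea_tin','remote','cup'):
  for c in('scene','top'):
    print(c,n,[(np.round(d['location'],1).tolist(),round(d['score'],2)) for d in tip_of(c,n)])
def mk(img,c,off):
    return cv2.resize(img[off[1]:off[1]+100,off[0]:off[0]+100],None,fx=4,fy=4,interpolation=cv2.INTER_CUBIC)
A=np.hstack([mk(a,'scene',(305,150)),mk(b,'top',(215,180))])
cv2.imwrite('pics/c7.png',A[:,:,::-1])
E
```

```text
0.5495377505710505 [0.49223143 0.33605291 0.23988524] [-0.03149396 -0.38307252  0.82031544]
scene mallet_head [([193.2, 225.3], 0.85), ([338.9, 209.8], 0.64), ([263.7, 171.4], 0.49)]
top mallet_head [([389.7, 264.0], 0.67), ([280.7, 229.9], 0.66), ([437.3, 170.3], 0.59)]
scene mallet_end [([219.7, 222.4], 0.76), ([365.4, 211.8], 0.61), ([271.7, 160.7], 0.59)]
top mallet_end [([382.9, 289.5], 0.93), ([406.4, 177.1], 0.77), ([252.7, 235.0], 0.62)]
scene tea_tin []
top tea_tin []
scene remote [([428.1, 224.3], 0.75), ([252.5, 189.8], 0.21)]
top remote [([173.1, 242.9], 0.47)]
scene cup [([201.9, 191.5], 0.49)]
top cup [([451.9, 227.5], 0.56)]
```

View pics/c7.png

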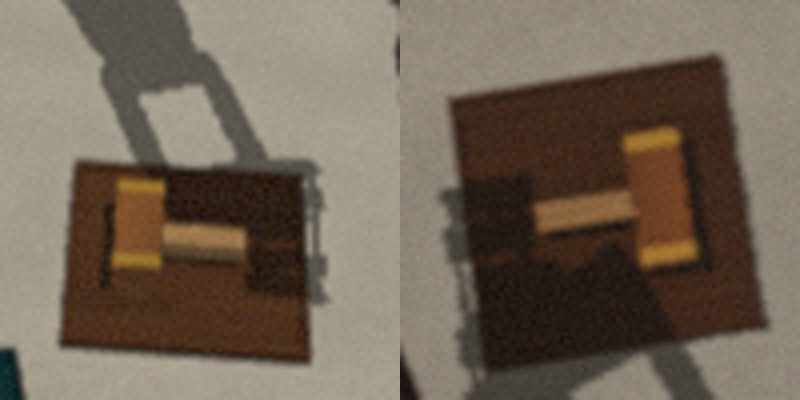

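```bash
python3 - <<'E'
from h import *
for a,b in (([338.9,209.8],[280.7,229.9]),([365.4,211.8],[252.7,235])):
    X=tri(a,b);d=X[:2]-[.515,.159];c,s=np.cos(.128),np.sin(.128);print(X.round(3),[round(c*d[0]+s*d[1],3),round(-s*d[0]+c*d[1],3)])
print(finish_job())
E
```

```text
[0.52  0.11  0.021] [np.float64(-0.002), np.float64(-0.049)]
[0.505 0.206 0.018] [np.float64(-0.003), np.float64(0.048)]
the job is handed in; nothing more can be done
None
```

The mallet is out of the dispenser and lying flat in the wooden tray, and the job is handed in at about 27 s. No verdict was reported.

- **Push:** I reached through the notch with the tool square to the chute floor and pushed the mallet up over the ridge. The fingers then backed off 30 mm and the mallet stayed put. Its handle end was at chute x of about 0.176 m, about 50 mm beyond the cover edge.
- **Draw and lay:** I gripped the handle with 40 N, drew it up and lifted it out. I lowered it until the wrist felt about 8 N, backed off slightly, released and retreated.
- **Final position:** In the tray frame the head is at about (0, -49) mm and the handle end at about (-3, 48) mm, both at about 20 mm measured height, so the mallet is level.
- **Bystanders:** The remote and cup were found within about 2 pixels of where they started, on scores of 0.47 to 0.75.
- **Checks that disagreed:**
  - The networks missed the tea tin in the last pictures. It was seen only at the edge of the final crop, and the arm never went near it.
  - The chute fit gave its height about 4 mm below the stated 62 mm. I used 62 mm and contacts agreed with it.

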